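# Lay out stripped compass fittings on their outline pads

## Task

The compass has been stripped for overhaul: set each of its four loose fittings (vent plug, rubber stopper, mounting clamp and bezel ring) on the round black pad that bears its own outline, lying inside the outline and the same way up as it lies now, the clamp lengthwise along its outline. Let go of everything, and leave the cracked brown compass bowl standing where it is.

Things in the scene. Friction and masses are not known exactly. Their poses are not given: they have to be found in the camera images.
- vent_plug: loose brass vent plug: a hexagon 27 mm across flats and 12 mm high, flat on the bench, with a plain round stem 18 mm across standing on its middle, 34 mm high in all; about 90 g. Origin: centre of its underside; z is up along the stem.
- stopper: loose blue rubber stopper, a slightly tapered round plug standing on its wider end: 38 mm across at the foot, 34 mm across at the top, 34 mm high; about 35 g. Origin: centre of its underside; z up.
- clamp: loose bright plated steel saddle clamp, like a top hat seen from the side: 74 mm long (its x axis), 22 mm wide (its y axis), 36 mm high; two flat feet 5 mm thick at the ends and a bridge 38 mm long between them, with its flat top at 36 mm; about 70 g. The two ends are alike. Origin: centre of its underside, below the middle of the bridge; z up.
- bezel: loose plain aluminium bezel ring lying flat: 60 mm outside, 44 mm inside diameter, 16 mm high; about 60 g. Origin: centre of its underside; z is its axis, up.
- pad_plug: fixed flat black round disc, 112 mm across and 6 mm thick, with a thin white outline painted on its top: a hexagon, 47 mm across flats (any turn of the plug will do). Origin: centre of its underside (on the bench); the top is at z = 6 mm.
- pad_stopper: fixed flat black round disc, 112 mm across and 6 mm thick, with a thin white outline painted on its top: a single circle, 58 mm across. Origin: centre of its underside (on the bench); the top is at z = 6 mm.
- pad_clamp: fixed flat black round disc, 112 mm across and 6 mm thick, with a thin white outline painted on its top: a long rectangle, 94 mm along its x axis by 42 mm along its y axis, centred (either way round will do). Origin: centre of its underside (on the bench); the top is at z = 6 mm.
- pad_bezel: fixed flat black round disc, 112 mm across and 6 mm thick, with a thin white outline painted on its top: two concentric circles, 80 mm and 24 mm across. Origin: centre of its underside (on the bench); the top is at z = 6 mm.
- cracked_bowl: loose cracked dark brown bakelite compass bowl, open at the top, 90 mm across and 42 mm high, standing among the fittings; to be left alone. Origin: centre of its underside; z up.
There are look-alikes about, which are no part of the job. What is meant by the vent_plug is not red, and is the smaller of those in its own colour. Of the things that look like the stopper, take the one that is farthest from the robot's base at the start.

How it is judged:
At the end, for the whole second after the job is handed in: Each fitting rests on its own pad, its centre within 10 mm of the pad's centre, its underside on the pad's top (within 3 mm), upright within 0.1 rad as at the start, released and at rest; the clamp's length is within 0.25 rad of its outline's; the cracked bowl is within 20 mm of where it stood (horizontal distance between vent_plug and pad_plug below 0.01 m and z of vent_plug in the frame of pad_plug between 0.003 and 0.009 m and linear speed of each of vent_plug, stopper, clamp, bezel below 0.02 m/s and angle between each of vent_plug, stopper, clamp, bezel's own z axis and vertical below 0.1 rad and horizontal distance between stopper and pad_stopper below 0.01 m and z of stopper in the frame of pad_stopper between 0.003 and 0.009 m and horizontal distance between clamp and pad_clamp below 0.01 m and z of clamp in the frame of pad_clamp between 0.003 and 0.009 m and horizontal distance between bezel and pad_bezel below 0.01 m and z of bezel in the frame of pad_bezel between 0.003 and 0.009 m and angle between the x axis of clamp and the x axis of pad_clamp, either way round below 0.25 rad and distance of cracked_bowl from where it was at the start of the episode below 0.02 m); the robot touches nothing.
It fails at once if the cracked bowl is pushed, lifted or tipped (distance of cracked_bowl from where it was at the start of the episode above 0.02 m or angle between cracked_bowl's own z axis and vertical above 0.3 rad).
It also fails if it takes over 120 s, if anything falls off the work surface, if the arm or the gripper's body presses on something with over 40 N, if the wrist force passes 120 N, or if a joint passes its speed limit or range.

## Robot

A 6-joint arm with a two-finger parallel gripper is mounted at the origin on the work surface. World frame = base frame: x ahead of the robot, y to its left, z up, the work surface at z = 0. Lengths are in m, angles in rad, forces in N, time in s.
With the tool pointing down it reaches from about 0.3 to 0.825 m from the base axis. Payload 5.4 kg.
Tool frame: the origin (TCP) lies on the centre line of the jaws, within the pads' length; the fingertips stand 14 mm ahead of it and the grasp point (between the pads) lies 5 mm behind it; z points along the fingers, y is the line along which they close (so a half turn about z gives the same grasp; the last joint's range is limited). The gripper opens to 92 mm and grips with 3 to 60 N. Pads are 20 mm wide; open, the fingers measure 128 mm over their backs; the gripper's body (75 mm by 189 mm) begins 69 mm behind the grasp point.
Start: joints at [-1.498, 0.158, 1.597, -0, 1.386, -0.21], TCP at [0.16, -0.552, 0.229] pointing down, gripper open.
Joint ranges: [-2.91, 2.91], [-0.94, 2.29], [0.18, 2.7], [-1.29, 4.43], [0.17, 2.64], [-3, 3]. Speed limits (rad/s): [2.57, 2.57, 3.14, 3.14, 3.14, 3.14].

## Interface

Orientations are given as a unit quaternion [x, y, z, w].
In Python, from plant import ctrl gives the robot as it stands.
- The arm moves only by the tool arm_command, never from a script. Its argument "motion" is a list of rows, each an object of numbers: "rx", "ry", "rz": the turn, a rotation vector about the tool's x, y, z in units of 10 degrees (1.0 is 10 degrees); "x", "y", "z": the shift along the tool's x, y, z in units of 40 mm (1.0 is 40 mm); "grip": the opening, from 0 (shut) to 1 (fully open). A call has 1 to 12 rows; each row shifts and turns the commanded pose from where the row before left it, along the tool's axes as they then stand; what a row does not reach is not made up. A row lasts 1/8 s, in which the tool goes at most 62.5 mm and 10.7 degrees, less where a joint would pass 70% of its speed; a pose out of reach is approached as far as the arm can. A call is refused whole if a number of a shift passes 1 or a number of a turn 1, either way. A call with a gripper value outside its range is refused whole. The fingers move at their own pace and stop on an object; "squeeze" is the grip in N (left out, the last holds). Time passes only in rows, so rows that do not move let the fingers close. It gives the time, the measured TCP pose, the force, the opening and the grip force at its end, in the units of the state.
- ctrl.get_obs(): the state, without advancing time (a new reading comes with each control period).
- ctrl.read_camera(name): name is "scene" or "side" or "wrist"; returns the picture (400x640x3 uint8, red, green, blue); there is no depth.
- ctrl.get_calibration(name): a dict with "fovy" (degrees; the focal length in pixels is half the picture's height over the tangent of half this angle, whatever the lens; pixels are square), "cx", "cy" (the principal point, pixels), "view" (4x4, takes a point from world to camera coordinates). Camera axes: x right, y down, z forward; pixel columns grow to the right and rows downward; lengths in m; the calibration is good to about 2 mm. A picture is of the moment at which its call begins: read the wrist's pose just before it. get_calibration takes no time and is no camera call; for the wrist camera it gives the pose at the moment of the call.
- ctrl.sign_off(): hands the job in; it is judged then, once.
The state is a dict: "clock": time; "q": joint angles; "qvel": joint speeds; "tau": joint torques, N m; "ee_pos": TCP position; "eef_rot": TCP orientation; "ft_force": force on the tool from outside, world axes, zero at the start; "ft_torque": the same for the moment, N m; "opening": finger opening in m; "gripper_force": force on a finger pad.
Only numpy, scipy, OpenCV 4.12 (cv2) and the standard library are available. Lean on these libraries where they do the work, as an engineer would, in place of code of your own. Each camera call takes 0.05 s, during which the arm holds its last target. There are 200 camera calls.

## Working session

There is one attempt and no reset: what is moved stays moved. The work goes in short steps, Python scripts to look and compute and a tool call to move; the robot and the scene stay as the last step left them, time stands still between calls to the robot, and variables do not carry over. Pictures are saved under pics/ and viewed, at most 14 in all, crops included, and the job is handed in when it is done.

Besides the shell and the picture viewer there is one more tool, called after ">>>" by a JSON object that holds its "method" and its "body", one argument or row to a line. arm_command: Moves the arm, as the interface text tells. Its arguments: {"type":"object","properties":{"motion":{"type":"array"},"squeeze":{"type":"number"}},"required":["motion"]}

```bash
ls; mkdir -p pics; python3 - <<'E'
from plant import ctrl
import cv2,json,numpy as np
for n in("scene","side","wrist"):
    c=ctrl.get_calibration(n); im=ctrl.read_camera(n)
    cv2.imwrite(f"pics/{n}0.png",im[:,:,::-1]); print(n,c["fovy"],c["cx"],c["cy"],np.round(c["view"],3).tolist(), {k:v for k,v in c.items() if k not in("fovy","cx","cy","view")})
print(ctrl.get_obs())
E
```

```text
pics
scene 48.025552928362416 320.1489681609817 199.38819744532333 [[-0.57, 0.821, -0.006, 0.318], [0.666, 0.458, -0.589, -0.269], [-0.481, -0.34, -0.808, 1.651], [0.0, 0.0, 0.0, 1.0]] {}
side 50.10961927045417 315.7593781382714 196.15387191087922 [[0.989, -0.145, -0.016, -0.501], [-0.103, -0.617, -0.78, 0.032], [0.103, 0.773, -0.625, 1.121], [0.0, 0.0, 0.0, 1.0]] {}
wrist 67.60631196252554 323.9061132831027 196.76022847836765 [[0.28, -0.96, -0.001, -0.575], [-0.919, -0.268, 0.289, -0.032], [-0.278, -0.079, -0.957, 0.392], [0.0, 0.0, 0.0, 1.0]] {}
{'clock': 0.15, 'q': array([-1.49810345e+00,  1.58924783e-01,  1.59793321e+00, -1.92404939e-05,
        1.38617455e+00, -2.10061549e-01]), 'qvel': array([-0.00103381, -0.00261901, -0.00239602,  0.0020535 ,  0.0017578 ,
       -0.00227753]), 'tau': array([ 5.70309548e-04, -3.85914230e+01, -3.22433996e+01,  6.99434895e-02,
        3.51878162e-02, -9.98958808e-05]), 'ee_pos': array([ 0.16038727, -0.55170226,  0.22783844]), 'eef_rot': array([ 9.90022370e-01,  1.40908441e-01,  3.99768791e-05, -7.18896363e-04]), 'ft_force': array([ 0.33147591, -0.73779109, -0.26586217]), 'ft_torque': array([-0.04853513, -0.02401132,  0.03078222]), 'gripper_force': 0.0, 'opening': 0.09150070291843235}
```

View pics/scene0.png

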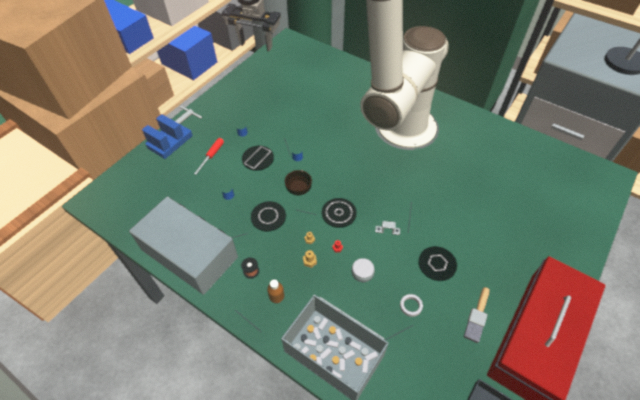

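View pics/side0.png

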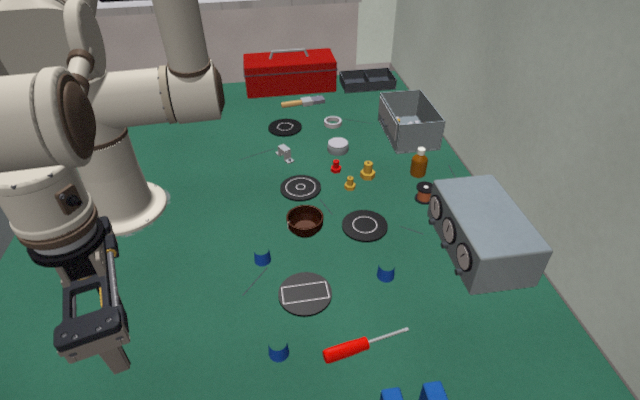

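Scene view: brass plugs are at (309,237) small and (309,258) large, with a red one at (337,245). Blue stoppers are at (242,131), (297,155) and (228,193). The clamp is at (388,228), the ring at (411,305) and the bowl at (298,182). Pads: rectangle (258,158), circle (268,216), double circle (339,212), hexagon (438,263). The side view shows the same objects. Next I measure all of them in both views.

```bash
cat > h.py <<'E'
from plant import ctrl
import cv2,numpy as np
def cal(n):
    c=ctrl.get_calibration(n); f=200/np.tan(np.radians(c["fovy"])/2); return f,c["cx"],c["cy"],np.array(c["view"])
def ray(c,u,v,z):
    f,cx,cy,V=c; R,t=V[:3,:3],V[:3,3]; o=-R.T@t; d=R.T@np.array([(u-cx)/f,(v-cy)/f,1]); return (o+d*(z-o[2])/d[2])[:2]
def proj(c,p):
    f,cx,cy,V=c; q=V[:3,:3]@np.array(p)+V[:3,3]; return np.array([cx+f*q[0]/q[2],cy+f*q[1]/q[2]])
def plane_contour(c,cnt,z): return np.array([ray(c,u,v,z) for u,v in cnt.reshape(-1,2)],np.float32)
def masks(im):
    h=cv2.cvtColor(im,cv2.COLOR_RGB2HSV); H,S,V=[h[:,:,i].astype(int) for i in range(3)]
    return dict(blue=(H>100)&(H<125)&(S>130)&(V>50),red=((H<6)|(H>174))&(S>170)&(V>90),brass=(H>12)&(H<28)&(S>120)&(V>100),
      white=(S<60)&(V>110),black=(V<50)&(S<120),brown=(H<15)&(V<90)&(S>80))
E
python3 - <<'E'
from h import *
for n in("scene","side"):
    c=cal(n); im=cv2.imread(f"pics/{n}0.png")[:,:,::-1].copy()
    for k,m in masks(im).items():
        N,L,st,ce=cv2.connectedComponentsWithStats(m.astype(np.uint8))
        for i in range(1,N):
            x,y,w,h,a=st[i]
            if not 15<a<2500: continue
            cu,cv=x+(w-1)/2,y+(h-1)/2
            p=ray(c,*ce[i],.006 if k in("black","white") else .015)
            if .25<np.hypot(*p)<.95 : print(n,k,np.round(ce[i]),(w,h,a),np.round(p,3),round(np.hypot(*p),3))
E
```

```text
scene blue [168. 137.] (np.int32(48), np.int32(42), np.int32(887)) [ 0.543 -0.674] 0.865
scene blue [242. 132.] (np.int32(9), np.int32(8), np.int32(56)) [ 0.373 -0.468] 0.599
scene blue [297. 157.] (np.int32(10), np.int32(8), np.int32(62)) [ 0.357 -0.234] 0.427
scene blue [229. 195.] (np.int32(10), np.int32(10), np.int32(63)) [ 0.616 -0.32 ] 0.694
scene red [215. 147.] (np.int32(16), np.int32(18), np.int32(119)) [ 0.485 -0.499] 0.696
scene red [337. 246.] (np.int32(9), np.int32(10), np.int32(59)) [0.575 0.075] 0.58
scene brass [309. 238.] (np.int32(9), np.int32(10), np.int32(66)) [ 0.599 -0.011] 0.599
scene brass [309. 259.] (np.int32(12), np.int32(16), np.int32(144)) [0.656 0.031] 0.657
scene brass [277. 293.] (np.int32(14), np.int32(18), np.int32(151)) [0.796 0.02 ] 0.796
scene brass [310. 328.] (np.int32(5), np.int32(6), np.int32(24)) [0.825 0.154] 0.839
scene brass [332. 330.] (np.int32(5), np.int32(6), np.int32(24)) [0.795 0.204] 0.82
scene brass [335. 360.] (np.int32(5), np.int32(6), np.int32(27)) [0.855 0.253] 0.892
scene brass [358. 361.] (np.int32(5), np.int32(6), np.int32(2
[... 6597 characters left out ...]
e black [453. 231.] (np.int32(12), np.int32(28), np.int32(71)) [ 0.805 -0.224] 0.836
side black [368. 238.] (np.int32(42), np.int32(12), np.int32(63)) [ 0.6   -0.215] 0.637
side black [468. 257.] (np.int32(16), np.int32(29), np.int32(90)) [ 0.805 -0.312] 0.863
side black [ 81. 293.] (np.int32(32), np.int32(36), np.int32(252)) [-0.033 -0.278] 0.28
side black [124. 316.] (np.int32(10), np.int32(34), np.int32(88)) [ 0.069 -0.354] 0.36
side black [ 91. 337.] (np.int32(67), np.int32(42), np.int32(434)) [ 0.016 -0.393] 0.393
side black [126. 356.] (np.int32(7), np.int32(13), np.int32(17)) [ 0.09  -0.444] 0.453
side brown [305. 219.] (np.int32(36), np.int32(32), np.int32(695)) [ 0.458 -0.136] 0.478
```

```bash
cat >> h.py <<'E'
from scipy.spatial.transform import Rotation as Ro
def go(x,y,z,yaw=None):
    o=ctrl.get_obs(); R=Ro.from_quat(o["eef_rot"]).as_matrix(); p=o["ee_pos"]
    cy=np.arctan2(R[1,0],R[0,0]); d=R.T@(np.array([x,y,z])-p)
    s="units x,y,z "+str(np.round(d/.04,3))
    if yaw is not None: s+=" rz units %.2f"%(np.degrees((cy-yaw+np.pi/2)%np.pi-np.pi/2)/10)
    r=Ro.from_matrix(R).inv()*Ro.from_rotvec([0,0,0])
    print("pos",np.round(p,4),"yaw %.1f"%np.degrees(cy),"tilt",np.round(R[:,2],3),s,"t",round(o["clock"],2),"open",round(o["opening"],4),"gf",round(o["gripper_force"],1),"F",np.round(o["ft_force"],1))
E
python3 - <<'E'
from h import *
im=cv2.imread("pics/scene0.png"); s=cv2.imread("pics/side0.png")
f=lambda a,x,y:cv2.resize(a[y:y+75,x:x+100],(400,300),interpolation=cv2.INTER_CUBIC)
cv2.imwrite("pics/m1.png",np.vstack([np.hstack([f(im,280,215),f(s,310,140)]),np.hstack([f(im,215,120),f(s,340,220)])]))
o=ctrl.get_obs();R=Ro.from_quat(o["eef_rot"]).as_matrix();V=cal("wrist")[3]
print("cam in tool",R.T@(-V[:3,:3].T@V[:3,3]-o["ee_pos"]),"fwd in tool",R.T@V[2,:3])
go(.611,-.33,.229,np.radians(16))
E
```

```text
cam in tool [ 0.0830198   0.00050437 -0.15568131] fwd in tool [-2.89105536e-01  4.44265886e-04  9.57297128e-01]
pos [ 0.1604 -0.5517  0.2278] yaw 16.2 tilt [-0.     0.001 -1.   ] units x,y,z [12.364 -2.179 -0.022] rz units 0.02 t 0.15 open 0.0915 gf 0.0 F [ 0.3 -0.7 -0.3]
```

View pics/m1.png

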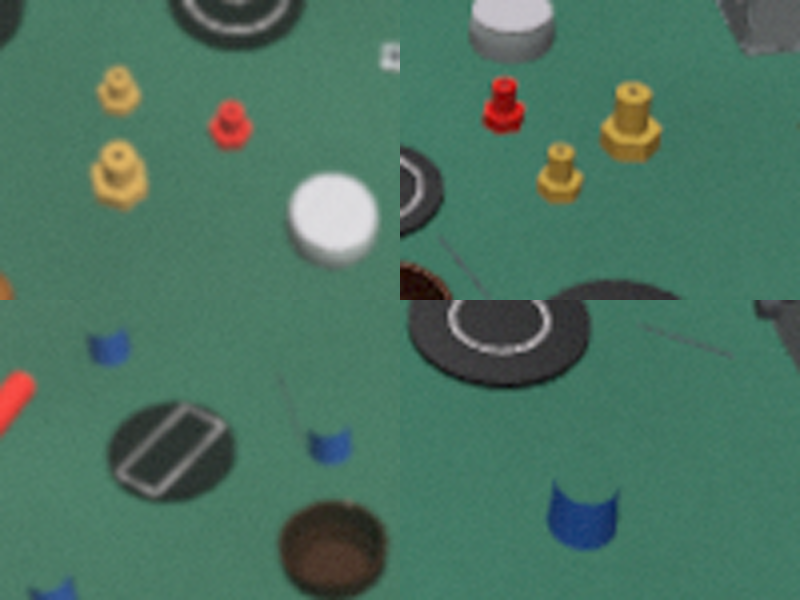

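The crops confirm the plug is the smaller brass one, scene (309,237); the larger is at (309,258) and the red one is out. The three stoppers are at (242,131) r=.60, (297,155) r=.43 and (228,193) r=.69, so the last is farthest and is the one meant. I move over it now.

>>> {"method": "arm_command", "body": {
  "motion": [
    {"x": 1,"y": -0.18,"grip": 0.7},
    {"x": 1,"y": -0.18,"grip": 0.7},
    {"x": 1,"y": -0.18,"grip": 0.7},
    {"x": 1,"y": -0.18,"grip": 0.7},
    {"x": 1,"y": -0.18,"grip": 0.7},
    {"x": 1,"y": -0.18,"grip": 0.7},
    {"x": 1,"y": -0.18,"grip": 0.7},
    {"x": 1,"y": -0.18,"grip": 0.7},
    {"x": 1,"y": -0.18,"grip": 0.7},
    {"x": 1,"y": -0.18,"grip": 0.7},
    {"x": 1,"y": -0.18,"grip": 0.7},
    {"x": 1,"y": -0.18,"grip": 0.7}
  ],
  "squeeze": 15
}}

```text
schema error: expected keys rx, ry, rz, x, y, z, grip
```

```bash
python3 - <<'E'
from h import *
go(.611,-.33,.22)
c=cal("wrist"); im=ctrl.read_camera("wrist"); cv2.imwrite("pics/w1.png",im[:,:,::-1])
print(proj(c,(.611,-.33,0)),proj(c,(.611,-.33,.034)))
E
```

```text
pos [ 0.1604 -0.5517  0.2278] yaw 16.2 tilt [-0.     0.001 -1.   ] units x,y,z [12.364 -2.179  0.203] t 0.15 open 0.0915 gf 0.0 F [ 0.3 -0.7 -0.3]
[ 219.12681252 -410.48414133] [ 203.26933466 -488.47161229]
```

View pics/w1.png

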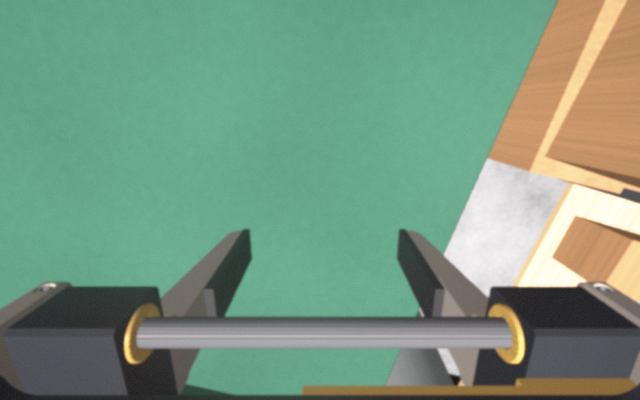

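The move was refused because every row needs all the keys. The wrist picture shows only bare bench, with the fingers at (245,240) and (405,240). Repeating the move with all keys.

>>> {"method": "arm_command", "body": {
  "motion": [
    {"rx": 0,"ry": 0,"rz": 0,"x": 1,"y": -0.18,"z": 0,"grip": 0.7},
    {"rx": 0,"ry": 0,"rz": 0,"x": 1,"y": -0.18,"z": 0,"grip": 0.7},
    {"rx": 0,"ry": 0,"rz": 0,"x": 1,"y": -0.18,"z": 0,"grip": 0.7},
    {"rx": 0,"ry": 0,"rz": 0,"x": 1,"y": -0.18,"z": 0,"grip": 0.7},
    {"rx": 0,"ry": 0,"rz": 0,"x": 1,"y": -0.18,"z": 0,"grip": 0.7},
    {"rx": 0,"ry": 0,"rz": 0,"x": 1,"y": -0.18,"z": 0,"grip": 0.7},
    {"rx": 0,"ry": 0,"rz": 0,"x": 1,"y": -0.18,"z": 0,"grip": 0.7},
    {"rx": 0,"ry": 0,"rz": 0,"x": 1,"y": -0.18,"z": 0,"grip": 0.7},
    {"rx": 0,"ry": 0,"rz": 0,"x": 1,"y": -0.18,"z": 0,"grip": 0.7},
    {"rx": 0,"ry": 0,"rz": 0,"x": 1,"y": -0.18,"z": 0,"grip": 0.7},
    {"rx": 0,"ry": 0,"rz": 0,"x": 1,"y": -0.18,"z": 0,"grip": 0.7},
    {"rx": 0,"ry": 0,"rz": 0,"x": 0,"y": 0,"z": 0,"grip": 0.7}
  ],
  "squeeze": 15
}}

```text
clock: 1.7
ee_pos: [0.5626, -0.3515, 0.2279]
eef_rot: [0.99, 0.143, -0.0, -0.0]
ft_force: [-0.1, -0.1, -0.9]
opening: 0.0643
gripper_force: 0.0
```

```bash
python3 - <<'E'
from h import *
go(.611,-.33,.22)
c=cal("wrist"); im=ctrl.read_camera("wrist"); cv2.imwrite("pics/w2.png",im[:,:,::-1])
print(proj(c,(.611,-.33,0)),proj(c,(.611,-.33,.034)))
E
```

```text
pos [ 0.5626 -0.3515  0.2279] yaw 16.4 tilt [-0.     0.001 -1.   ] units x,y,z [ 1.314 -0.175  0.199] t 1.7 open 0.0643 gf 0.0 F [-0.1 -0.1 -0.9]
[318.030343   131.81446361] [317.45554356 134.20877237]
```

View pics/w2.png

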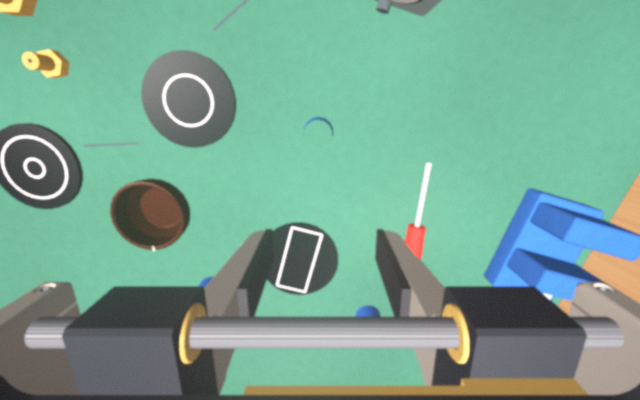

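Wrist view: stopper crescent at (318,125), with its green top blending into the bench. Stopper pad at (188,100), bezel pad at (35,167), clamp pad at (300,258), bowl (150,213) and vent plug (45,62) are also visible. I measure the stopper, pads and bowl.

```bash
cat >> h.py <<'E'
def comps(m,amin=15,amax=20000):
    for cnt in cv2.findContours(m.astype(np.uint8),cv2.RETR_EXTERNAL,cv2.CHAIN_APPROX_NONE)[0]:
        x,y,w,h=cv2.boundingRect(cnt)
        if amin<w*h<amax: yield cnt,(x,y,w,h)
def fitcirc(P,r=None):
    from scipy.optimize import least_squares
    x0=[*P.mean(0)]+([] if r else [.03])
    s=least_squares(lambda q:np.hypot(*(P-q[:2]).T)-(r or q[2]),x0,loss="soft_l1",f_scale=.001); return np.round(s.x,4),np.round(np.sqrt(np.mean(s.fun**2))*1e3,2)
E
python3 - <<'E'
from h import *
c=cal("wrist"); im=cv2.imread("pics/w2.png")[:,:,::-1].copy(); M=masks(im)
for cnt,b in comps(M["blue"]):
    if 290<b[0]<340 and b[1]<150:
        q=cnt.reshape(-1,2); q=np.array([(u,q[q[:,0]==u,1].min()-.5) for u in np.unique(q[:,0])])
        print("stopper arc",b,fitcirc(plane_contour(c,q,0),.019))
for cnt,b in comps(M["white"],150):
    P=plane_contour(c,cnt,.006); print("white",b,fitcirc(P), cv2.minAreaRect(P*1000))
for cnt,b in comps(M["brown"],1000):
    print("bowl?",b,fitcirc(plane_contour(c,cnt,.042)))
# side view stopper: foot lower arc
c=cal("side"); im=cv2.imread("pics/side0.png")[:,:,::-1].copy()
for cnt,b in comps(masks(im)["blue"]):
    if 370<b[0]<395 and b[1]<290:
        q=cnt.reshape(-1,2); q=np.array([(u,q[q[:,0]==u,1].max()+.5) for u in np.unique(q[:,0])])[2:-2]
        print("side stopper",b,fitcirc(plane_contour(c,q,0),.019))
E
```

```text
stopper arc (308, 118, 13, 5) (array([ 0.6081, -0.3312]), np.float64(0.32))
white (145, 356, 10, 16) (array([ 0.1856, -0.1316,  0.0426]), np.float64(3.0)) ((186.57357788085938, -174.72970581054688), (31.54491424560547, 13.081961631774902), 1.1264674663543701)
white (119, 337, 59, 50) (array([ 0.2075, -0.1817,  0.0336]), np.float64(13.08)) ((189.7930450439453, -172.51144409179688), (97.57209777832031, 79.82997131347656), 16.377822875976562)
white (73, 337, 48, 22) (array([ 0.2008, -0.0946,  0.0185]), np.float64(8.95)) ((196.9356689453125, -93.39414978027344), (40.26934814453125, 72.35112762451172), 12.659485816955566)
white (23, 322, 52, 28) (array([ 0.1947, -0.0156,  0.032 ]), np.float64(5.76)) ((196.86631774902344, -15.021587371826172), (50.49398422241211, 78.71530151367188), 16.379194259643555)
white (189, 320, 270, 74) (array([ 0.1542, -0.4774,  0.2017]), np.float64(35.25)) ((275.78802490234375, -436.34417724609375), (142.05178833007812, 418.12872314453125), 16.640335083007812)
white (57, 282, 24, 35) (array([ 0.2752, -0.0189,  0.0357]), np.float64(4.43)) ((269.1021728515625, -49.
[... 1616 characters left out ...]
5.144599914550781), (85.20674133300781, 87.03569793701172), 88.902099609375)
white (141, 50, 87, 95) (array([ 0.607 , -0.1622,  0.0482]), np.float64(5.85)) ((605.5990600585938, -159.9560546875), (88.02954864501953, 110.3819808959961), 70.89297485351562)
white (377, 0, 64, 16) (array([-268.1392,  -90.8836,  283.7296]), np.float64(4.82)) ((767.8881225585938, -389.54217529296875), (14.570235252380371, 69.35521697998047), 16.35114288330078)
white (214, 0, 33, 30) (array([-44.0999, -60.14  ,  74.8344]), np.float64(0.65)) ((705.59912109375, -201.23501586914062), (2.2120208740234375, 47.73542785644531), 53.14058303833008)
side stopper (377, 267, 17, 15) (array([ 0.6098, -0.3266]), np.float64(0.55))
```

>>> {"method": "arm_command", "body": {
  "motion": [
    {"rx": 0,"ry": 0,"rz": 0,"x": 0.64,"y": -0.1,"z": 0.5,"grip": 0.7},
    {"rx": 0,"ry": 0,"rz": 0,"x": 0.63,"y": -0.1,"z": 0.8,"grip": 0.7},
    {"rx": 0,"ry": 0,"rz": 0,"x": 0,"y": 0,"z": 1,"grip": 0.7},
    {"rx": 0,"ry": 0,"rz": 0,"x": 0,"y": 0,"z": 1,"grip": 0.7},
    {"rx": 0,"ry": 0,"rz": 0,"x": 0,"y": 0,"z": 1,"grip": 0.7},
    {"rx": 0,"ry": 0,"rz": 0,"x": 0,"y": 0,"z": 0.6,"grip": 0.7},
    {"rx": 0,"ry": 0,"rz": 0,"x": 0,"y": 0,"z": 0.3,"grip": 0.7},
    {"rx": 0,"ry": 0,"rz": 0,"x": 0,"y": 0,"z": 0,"grip": 0.7},
    {"rx": 0,"ry": 0,"rz": 0,"x": 0,"y": 0,"z": 0,"grip": 0.2},
    {"rx": 0,"ry": 0,"rz": 0,"x": 0,"y": 0,"z": 0,"grip": 0.2},
    {"rx": 0,"ry": 0,"rz": 0,"x": 0,"y": 0,"z": 0,"grip": 0.2},
    {"rx": 0,"ry": 0,"rz": 0,"x": 0,"y": 0,"z": 0,"grip": 0.2}
  ],
  "squeeze": 15
}}

```text
clock: 3.25
ee_pos: [0.6079, -0.3316, 0.0215]
eef_rot: [0.99, 0.141, 0.0, 0.0]
ft_force: [-0.4, 1.1, 3.6]
opening: 0.0359
gripper_force: 15.1
```

>>> {"method": "arm_command", "body": {
  "motion": [
    {"rx": 0,"ry": 0,"rz": 0,"x": 0,"y": 0,"z": -0.5,"grip": 0.2},
    {"rx": 0,"ry": 0,"rz": 0,"x": 0,"y": 0,"z": -1,"grip": 0.2},
    {"rx": 0,"ry": 0,"rz": 0,"x": 0,"y": 0,"z": -1,"grip": 0.2},
    {"rx": 0,"ry": 0,"rz": 0,"x": 0,"y": -1,"z": 0,"grip": 0.2},
    {"rx": 0,"ry": 0,"rz": 0,"x": 0,"y": -1,"z": 0,"grip": 0.2},
    {"rx": 0,"ry": 0,"rz": 0,"x": 0,"y": 0,"z": 0,"grip": 0.2}
  ]
}}

```text
clock: 4.0
ee_pos: [0.5847, -0.2522, 0.1215]
eef_rot: [0.99, 0.142, -0.0, -0.0]
ft_force: [0.5, -0.4, -0.7]
opening: 0.0356
gripper_force: 15.0
```

```bash
cat >> h.py <<'E'
def notgreen(im):
    h=cv2.cvtColor(im,cv2.COLOR_RGB2HSV); return ~((h[:,:,0]>60)&(h[:,:,0]<90)&(h[:,:,1]>60))
def disc(n,im,c,xy,z=.006,r=.056,mask=None):
    u,v=proj(c,(*xy,z)); m=notgreen(im) if mask is None else mask
    for cnt,b in comps(m,100,40000):
        if b[0]<=u<=b[0]+b[2] and b[1]<=v<=b[1]+b[3]:
            print(n,"disc",b,fitcirc(plane_contour(c,cnt,z)))
PADS=dict(st=(.603,-.166),bz=(.464,.007),cl=(.431,-.352),pl=(.452,.343))
E
python3 - <<'E'
from h import *
c=cal("wrist"); im=ctrl.read_camera("wrist"); cv2.imwrite("pics/w3.png",im[:,:,::-1])
for n,c,im in [("wrist",c,im)]+[(n,cal(n),cv2.imread(f"pics/{n}0.png")[:,:,::-1].copy()) for n in("scene","side")]:
    for k,p in PADS.items(): disc(n+" "+k,im,c,p)
go(.604,-.166,.14)
E
```

```text
wrist st disc (181, 91, 122, 121) (array([ 0.6031, -0.1693,  0.0545]), np.float64(0.29))
scene st disc (251, 202, 34, 29) (array([ 0.6015, -0.1694,  0.0516]), np.float64(1.27))
scene bz disc (322, 199, 34, 28) (array([0.4642, 0.0069, 0.0513]), np.float64(1.35))
scene cl disc (242, 145, 31, 25) (array([ 0.4315, -0.3524,  0.0522]), np.float64(1.92))
scene pl disc (420, 247, 35, 33) (array([0.4541, 0.3438, 0.0482]), np.float64(4.59))
side st disc (342, 210, 45, 32) (array([ 0.6014, -0.1688,  0.0547]), np.float64(1.04))
side bz disc (280, 175, 41, 26) (array([0.4643, 0.0083, 0.0546]), np.float64(1.23))
side cl disc (278, 272, 54, 44) (array([ 0.4312, -0.3515,  0.0555]), np.float64(0.68))
side pl disc (269, 119, 32, 17) (array([0.4511, 0.3455, 0.0534]), np.float64(1.6))
pos [ 0.5852 -0.254   0.1217] yaw 16.3 tilt [ 0.001 -0.001 -1.   ] units x,y,z [ 1.068 -1.98  -0.459] t 4.05 open 0.0354 gf 15.0 F [ 1.  -0.1 -1.1]
```

View pics/w3.png

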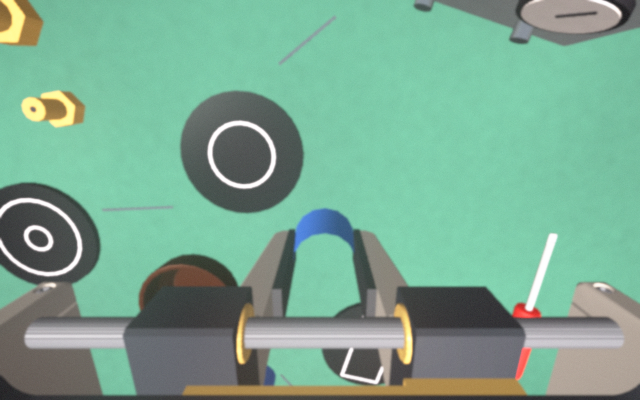

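Pads agree across three views to about 2 mm. The stopper is held at (323,235) and its pad is at (241,151). I place it now.

>>> {"method": "arm_command", "body": {
  "motion": [
    {"rx": 0,"ry": 0,"rz": 0,"x": 0.51,"y": -0.96,"z": 0,"grip": 0.2},
    {"rx": 0,"ry": 0,"rz": 0,"x": 0.5,"y": -0.96,"z": 0,"grip": 0.2},
    {"rx": 0,"ry": 0,"rz": 0,"x": 0,"y": 0,"z": 0.8,"grip": 0.2},
    {"rx": 0,"ry": 0,"rz": 0,"x": 0,"y": 0,"z": 0.8,"grip": 0.2},
    {"rx": 0,"ry": 0,"rz": 0,"x": 0,"y": 0,"z": 0.4,"grip": 0.2},
    {"rx": 0,"ry": 0,"rz": 0,"x": 0,"y": 0,"z": 0.2,"grip": 0.2},
    {"rx": 0,"ry": 0,"rz": 0,"x": 0,"y": 0,"z": 0.13,"grip": 0.2},
    {"rx": 0,"ry": 0,"rz": 0,"x": 0,"y": 0,"z": 0,"grip": 0.2}
  ]
}}

```text
clock: 5.05
ee_pos: [0.6031, -0.1701, 0.0282]
eef_rot: [0.99, 0.141, 0.001, 0.0]
ft_force: [0.3, -0.4, -0.3]
opening: 0.0357
gripper_force: 15.0
```

>>> {"method": "arm_command", "body": {
  "motion": [
    {"rx": 0,"ry": 0,"rz": 0,"x": 0,"y": 0,"z": 0.02,"grip": 0.2},
    {"rx": 0,"ry": 0,"rz": 0,"x": 0,"y": 0,"z": 0,"grip": 0.6},
    {"rx": 0,"ry": 0,"rz": 0,"x": 0,"y": 0,"z": 0,"grip": 0.6},
    {"rx": 0,"ry": 0,"rz": 0,"x": 0,"y": 0,"z": 0,"grip": 0.6},
    {"rx": 0,"ry": 0,"rz": 0,"x": 0,"y": 0,"z": -1,"grip": 0.6},
    {"rx": 0,"ry": 0,"rz": 0,"x": 0,"y": 0,"z": -1,"grip": 0.6},
    {"rx": 0,"ry": 0,"rz": 0,"x": 0,"y": 0,"z": -1,"grip": 0.6},
    {"rx": 0,"ry": 0,"rz": 0,"x": 0,"y": 0,"z": -1,"grip": 0.6},
    {"rx": 0,"ry": 0,"rz": 0,"x": 0.5,"y": -0.8,"z": 0,"grip": 0.6},
    {"rx": 0,"ry": 0,"rz": 0,"x": 0.5,"y": -0.8,"z": 0,"grip": 0.6},
    {"rx": 0,"ry": 0,"rz": 0,"x": 0,"y": 0,"z": 0,"grip": 0.6}
  ]
}}

```text
clock: 6.42
ee_pos: [0.6233, -0.0947, 0.1866]
eef_rot: [0.99, 0.143, 0.0, -0.0]
ft_force: [-0.0, -1.1, 0.1]
opening: 0.0548
gripper_force: 0.0
```

```bash
python3 - <<'E'
from h import *
go(.598,-.012,.14)
c=cal("wrist"); im=ctrl.read_camera("wrist"); cv2.imwrite("pics/w4.png",im[:,:,::-1])
M=masks(im)
for k,z in(("blue",.0),("brass",0),("white",.036)):
  for cnt,b in comps(M[k],300,20000):
    P=plane_contour(c,cnt,z); print(k,b,np.round(P.mean(0),3),fitcirc(P))
for k,p in PADS.items(): disc(k,im,c,p)
E
```

```text
pos [ 0.6233 -0.0947  0.1866] yaw 16.4 tilt [-0.  0. -1.] units x,y,z [-0.023 -2.161  1.166] t 6.42 open 0.0548 gf 0.0 F [-0.  -1.1  0.1]
blue (355, 372, 24, 13) [ 0.354 -0.24 ] (array([ 0.354 , -0.2397,  0.0137]), np.float64(2.5))
blue (364, 197, 29, 28) [ 0.608 -0.165] (array([ 0.6057, -0.1687,  0.0161]), np.float64(5.1))
brass (224, 379, 343, 16) [ 0.347 -0.286] (array([2354.2204,  680.5933, 2450.3729]), np.float64(10.85))
brass (197, 307, 22, 57) [0.364 0.001] (array([ 0.3668, -0.1038,  0.1099]), np.float64(5.54))
brass (427, 304, 25, 60) [ 0.454 -0.318] (array([ 0.4014, -0.224 ,  0.1126]), np.float64(6.92))
brass (238, 175, 18, 18) [ 0.596 -0.01 ] (array([ 0.596 , -0.0099,  0.0085]), np.float64(2.76))
brass (207, 108, 23, 26) [0.658 0.036] (array([0.6563, 0.0375, 0.0126]), np.float64(4.03))
brass (227, 103, 13, 34) [0.662 0.02 ] (array([0.6562, 0.0371, 0.0209]), np.float64(1.2))
white (456, 338, 25, 26) [ 0.472 -0.328] (array([ 0.4733, -0.3249,  0.0147]), np.float64(4.83))
white (23, 323, 64, 26) [0.346 0.171] (array([0.3459, 0.1709, 0.0308]), np.float64(8.09))
white (206, 322, 
[... 324 characters left out ...]
6 , -0.0067,  0.0401]), np.float64(16.87))
white (352, 189, 79, 128) [ 0.579 -0.187] (array([0.4156, 0.0253, 0.2733]), np.float64(17.33))
white (169, 166, 18, 28) [0.592 0.052] (array([0.5878, 0.0603, 0.0144]), np.float64(0.49))
white (594, 126, 46, 16) [ 0.762 -0.362] (array([ 0.7277, -0.3707,  0.0388]), np.float64(4.21))
white (414, 117, 45, 32) [ 0.711 -0.187] (array([13.8178, 17.4134, 21.9446]), np.float64(0.52))
white (31, 101, 82, 64) [0.607 0.165] (array([0.6061, 0.1648, 0.0361]), np.float64(3.4))
white (524, 100, 80, 25) [ 0.765 -0.3  ] (array([ 0.7071, -0.3085,  0.0651]), np.float64(6.03))
white (360, 17, 17, 19) [ 0.782 -0.09 ] (array([ 0.7821, -0.0904,  0.0073]), np.float64(0.21))
```

View pics/w4.png

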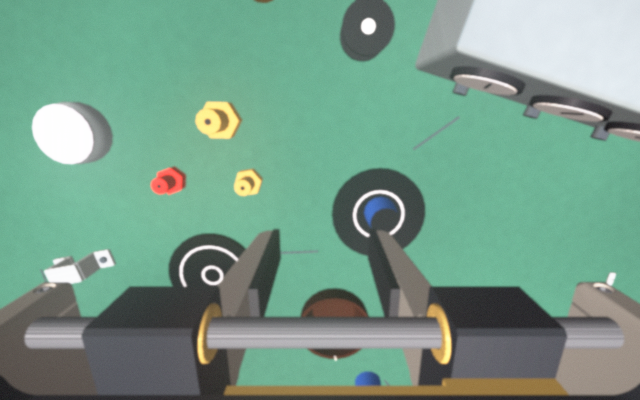

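The stopper sits inside its ring at (378,209). The vent plug, the smaller brass one, is at (248,183). I go down onto its stem.

>>> {"method": "arm_command", "body": {
  "motion": [
    {"rx": 0,"ry": 0,"rz": 0,"x": 0,"y": -0.72,"z": 0,"grip": 0.5},
    {"rx": 0,"ry": 0,"rz": 0,"x": 0,"y": -0.71,"z": 0,"grip": 0.5},
    {"rx": 0,"ry": 0,"rz": 0,"x": 0,"y": -0.71,"z": 0,"grip": 0.5},
    {"rx": 0,"ry": 0,"rz": 0,"x": 0,"y": 0,"z": 1,"grip": 0.5},
    {"rx": 0,"ry": 0,"rz": 0,"x": 0,"y": 0,"z": 1,"grip": 0.5},
    {"rx": 0,"ry": 0,"rz": 0,"x": 0,"y": 0,"z": 1,"grip": 0.5},
    {"rx": 0,"ry": 0,"rz": 0,"x": 0,"y": 0,"z": 0.7,"grip": 0.5},
    {"rx": 0,"ry": 0,"rz": 0,"x": 0,"y": 0,"z": 0.24,"grip": 0.5},
    {"rx": 0,"ry": 0,"rz": 0,"x": 0,"y": 0,"z": 0,"grip": 0.1},
    {"rx": 0,"ry": 0,"rz": 0,"x": 0,"y": 0,"z": 0,"grip": 0.1},
    {"rx": 0,"ry": 0,"rz": 0,"x": 0,"y": 0,"z": 0,"grip": 0.1},
    {"rx": 0,"ry": 0,"rz": 0,"x": 0,"y": 0,"z": 0,"grip": 0.1}
  ]
}}

```text
clock: 7.98
ee_pos: [0.6001, -0.0147, 0.0305]
eef_rot: [0.99, 0.141, 0.001, 0.0]
ft_force: [-0.8, 2.5, 6.2]
opening: 0.0173
gripper_force: 15.0
```

>>> {"method": "arm_command", "body": {
  "motion": [
    {"rx": 0,"ry": 0,"rz": 0,"x": 0,"y": 0,"z": -0.5,"grip": 0.1},
    {"rx": 0,"ry": 0,"rz": 0,"x": 0,"y": 0,"z": -1,"grip": 0.1},
    {"rx": 0,"ry": 0,"rz": 0,"x": 0,"y": 0,"z": -1,"grip": 0.1},
    {"rx": 0,"ry": 0,"rz": 0,"x": -0.2,"y": -1,"z": -0.2,"grip": 0.1},
    {"rx": 0,"ry": 0,"rz": 0,"x": -0.2,"y": -1,"z": 0,"grip": 0.1},
    {"rx": 0,"ry": 0,"rz": 0,"x": -0.2,"y": -1,"z": 0,"grip": 0.1},
    {"rx": 0,"ry": 0,"rz": 0,"x": -0.2,"y": -1,"z": 0,"grip": 0.1},
    {"rx": 0,"ry": 0,"rz": 0,"x": -0.2,"y": -1,"z": 0,"grip": 0.1},
    {"rx": 0,"ry": 0,"rz": 0,"x": -0.2,"y": -1,"z": 0,"grip": 0.1},
    {"rx": 0,"ry": 0,"rz": 0,"x": -0.2,"y": -1,"z": 0,"grip": 0.1},
    {"rx": 0,"ry": 0,"rz": 0,"x": 0,"y": 0,"z": 0,"grip": 0.1}
  ]
}}

```text
clock: 9.35
ee_pos: [0.4661, 0.2402, 0.1378]
eef_rot: [0.99, 0.143, 0.0, -0.0]
ft_force: [-1.2, -1.2, -1.4]
opening: 0.0172
gripper_force: 15.0
```

```bash
python3 - <<'E'
from h import *
go(.4525,.3445,.0365)
c=cal("wrist"); im=ctrl.read_camera("wrist"); cv2.imwrite("pics/w5.png",im[:,:,::-1])
for k,p in PADS.items(): disc(k,im,c,p)
M=masks(im)
for k,z in(("white",.016),("brass",.13)):
  for cnt,b in comps(M[k],300,20000):
    P=plane_contour(c,cnt,z); print(k,b,np.round(P.mean(0),3),fitcirc(P))
E
```

```text
pos [0.4661 0.2402 0.1378] yaw 16.4 tilt [ 0.001  0.    -1.   ] units x,y,z [ 0.411 -2.598  2.533] t 9.35 open 0.0172 gf 15.0 F [-1.2 -1.2 -1.4]
bz disc (478, 204, 107, 93) (array([0.4658, 0.0095, 0.0547]), np.float64(0.61))
pl disc (162, 120, 112, 109) (array([0.4526, 0.3443, 0.0543]), np.float64(0.34))
white (24, 324, 140, 27) [0.234 0.44 ] (array([0.2367, 0.4395, 0.0463]), np.float64(21.62))
white (279, 323, 90, 63) [0.3  0.18] (array([0.2746, 0.1869, 0.0502]), np.float64(14.03))
white (484, 282, 156, 113) [ 0.385 -0.08 ] (array([ 0.3712, -0.0968,  0.0684]), np.float64(21.95))
white (0, 282, 63, 28) [0.274 0.51 ] (array([0.1481, 0.4022, 0.1679]), np.float64(1.91))
white (320, 274, 14, 43) [0.363 0.204] (array([0.2431, 0.4643, 0.2872]), np.float64(1.36))
white (262, 230, 42, 57) [0.383 0.259] (array([0.3909, 0.2359, 0.0326]), np.float64(9.3))
white (345, 221, 73, 96) [0.409 0.168] (array([0.4189, 0.1713, 0.0335]), np.float64(15.41))
white (492, 216, 82, 73) [0.469 0.017] (array([0.4679, 0.0164, 0.0406]), np.float64(0.34))
white (191, 149, 54, 57) [0.455 0.342] (array([0.455 , 0.341
[... 156 characters left out ...]
8] (array([0.6013, 0.1781, 0.0348]), np.float64(1.31))
white (217, 0, 75, 39) [0.597 0.337] (array([0.6093, 0.3396, 0.0268]), np.float64(5.56))
white (9, 0, 72, 137) [0.515 0.498] (array([0.514 , 0.5044, 0.0363]), np.float64(14.99))
brass (146, 379, 340, 16) [0.36  0.214] (array([1066.9567,  325.1569, 1114.9967]), np.float64(4.9))
brass (273, 309, 10, 55) [0.396 0.252] (array([0.4191, 0.1412, 0.114 ]), np.float64(1.47))
brass (364, 305, 11, 30) [0.426 0.197] (array([ 30.0771, -53.3293,  61.1896]), np.float64(1.6))
brass (307, 217, 33, 56) [0.47  0.241] (array([0.4696, 0.2411, 0.0146]), np.float64(3.54))
brass (584, 30, 56, 49) [0.611 0.131] (array([0.6101, 0.131 , 0.0128]), np.float64(1.17))
```

View pics/w5.png

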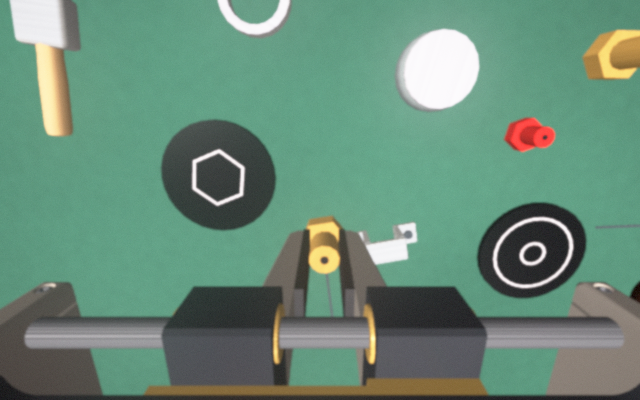

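The plug is held upright at (323,245), and its pad is at (219,175), world (0.4526,0.3443). I place it.

>>> {"method": "arm_command", "body": {
  "motion": [
    {"rx": 0,"ry": 0,"rz": 0,"x": 0.14,"y": -0.87,"z": 0,"grip": 0.1},
    {"rx": 0,"ry": 0,"rz": 0,"x": 0.14,"y": -0.87,"z": 0,"grip": 0.1},
    {"rx": 0,"ry": 0,"rz": 0,"x": 0.13,"y": -0.86,"z": 0,"grip": 0.1},
    {"rx": 0,"ry": 0,"rz": 0,"x": 0,"y": 0,"z": 0.8,"grip": 0.1},
    {"rx": 0,"ry": 0,"rz": 0,"x": 0,"y": 0,"z": 0.8,"grip": 0.1},
    {"rx": 0,"ry": 0,"rz": 0,"x": 0,"y": 0,"z": 0.5,"grip": 0.1},
    {"rx": 0,"ry": 0,"rz": 0,"x": 0,"y": 0,"z": 0.25,"grip": 0.1},
    {"rx": 0,"ry": 0,"rz": 0,"x": 0,"y": 0,"z": 0.15,"grip": 0.1},
    {"rx": 0,"ry": 0,"rz": 0,"x": 0,"y": 0,"z": 0.02,"grip": 0.1},
    {"rx": 0,"ry": 0,"rz": 0,"x": 0,"y": 0,"z": 0,"grip": 0.1}
  ]
}}

```text
clock: 10.65
ee_pos: [0.4546, 0.3431, 0.037]
eef_rot: [0.99, 0.141, 0.001, -0.0]
ft_force: [-0.4, 0.5, -1.3]
opening: 0.0174
gripper_force: 15.0
```

>>> {"method": "arm_command", "body": {
  "motion": [
    {"rx": 0,"ry": 0,"rz": 0,"x": 0,"y": 0,"z": 0,"grip": 0.45},
    {"rx": 0,"ry": 0,"rz": 0,"x": 0,"y": 0,"z": 0,"grip": 0.45},
    {"rx": 0,"ry": 0,"rz": 0,"x": 0,"y": 0,"z": 0,"grip": 0.45},
    {"rx": 0,"ry": 0,"rz": 0,"x": 0,"y": 0,"z": -1,"grip": 0.8},
    {"rx": 0,"ry": 0,"rz": 0,"x": 0,"y": 0,"z": -1,"grip": 0.8},
    {"rx": 0,"ry": 0,"rz": 0,"x": 0,"y": 0,"z": -1,"grip": 0.9},
    {"rx": 0,"ry": 0,"rz": 0,"x": 0.5,"y": 0.9,"z": -1,"grip": 0.9},
    {"rx": 0,"ry": 0,"rz": 0,"x": 0.5,"y": 0.9,"z": 0,"grip": 0.9},
    {"rx": 0,"ry": 0,"rz": 0,"x": 0,"y": 0,"z": 0,"grip": 0.9}
  ]
}}

```text
clock: 11.78
ee_pos: [0.5142, 0.2833, 0.1969]
eef_rot: [0.99, 0.139, 0.001, 0.0]
ft_force: [0.6, 0.2, -0.1]
opening: 0.0831
gripper_force: 0.0
```

```bash
python3 - <<'E'
from h import *
go(.43,.17,.1)
c=cal("wrist"); im=ctrl.read_camera("wrist"); cv2.imwrite("pics/w6.png",im[:,:,::-1])
M=masks(im)
for k,z in(("white",.016),("white",.006),("brass",.012)):
  for cnt,b in comps(M[k],300,20000):
    P=plane_contour(c,cnt,z); print(k,z,b,np.round(P.mean(0),3),fitcirc(P))
E
```

```text
pos [0.5142 0.2833 0.1969] yaw 16.0 tilt [ 0.002  0.    -1.   ] units x,y,z [-2.808  2.14   2.418] t 11.78 open 0.0831 gf 0.0 F [ 0.6  0.2 -0.1]
white 0.016 (574, 282, 66, 110) [ 0.424 -0.16 ] (array([ 0.3308, -0.0776,  0.1478]), np.float64(16.2))
white 0.016 (0, 282, 67, 42) [0.258 0.609] (array([0.1673, 0.516 , 0.1374]), np.float64(6.69))
white 0.016 (0, 266, 25, 14) [0.29  0.631] (array([-0.2977,  0.0857,  0.8022]), np.float64(0.36))
white 0.016 (504, 261, 23, 21) [0.469 0.016] (array([0.4689, 0.0163, 0.0141]), np.float64(0.39))
white 0.016 (362, 253, 38, 31) [0.425 0.183] (array([0.426 , 0.1837, 0.0202]), np.float64(6.73))
white 0.016 (26, 246, 34, 20) [0.325 0.594] (array([-98.1983, -92.0081, 135.211 ]), np.float64(0.39))
white 0.016 (482, 242, 67, 46) [0.483 0.021] (array([0.4692, 0.0163, 0.0394]), np.float64(2.77))
white 0.016 (399, 231, 75, 86) [0.431 0.109] (array([0.4253, 0.101 , 0.0487]), np.float64(21.44))
white 0.016 (175, 231, 73, 85) [0.356 0.389] (array([0.4672, 0.6666, 0.3092]), np.float64(13.64))
white 0.016 (240, 191, 45, 46) [0.456 0.343] (array([0.4561, 0.3431, 0
[... 1874 characters left out ...]
(21.01))
white 0.006 (279, 0, 25, 28) [0.673 0.364] (array([21.6412, 38.2276, 43.2824]), np.float64(0.76))
brass 0.012 (285, 379, 338, 16) [0.263 0.012] (array([2403.76  ,  679.4482, 2497.6875]), np.float64(10.86))
brass 0.012 (142, 310, 24, 55) [0.229 0.451] (array([0.2317, 0.3388, 0.1178]), np.float64(8.15))
brass 0.012 (473, 304, 34, 60) [ 0.37  -0.001] (array([0.3526, 0.0271, 0.0488]), np.float64(9.97))
brass 0.012 (249, 202, 27, 28) [0.452 0.343] (array([0.4511, 0.3432, 0.0143]), np.float64(3.68))
brass 0.012 (569, 107, 39, 27) [0.662 0.021] (array([0.6606, 0.0243, 0.0154]), np.float64(3.2))
brass 0.012 (552, 103, 23, 34) [0.655 0.049] (array([0.6563, 0.0421, 0.0162]), np.float64(4.53))
```

View pics/w6.png

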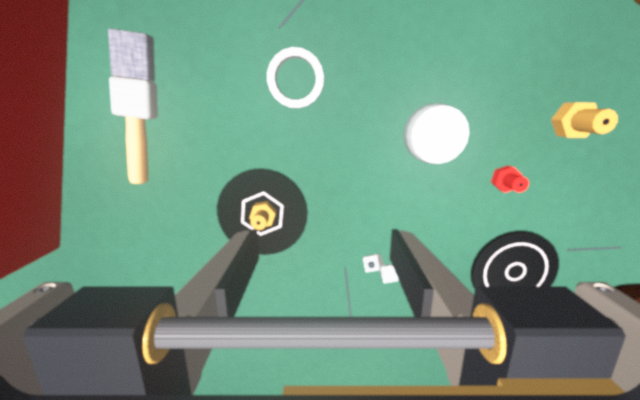

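The plug is inside the hexagon at (262,214). The bezel ring at (295,77) measures r = 30.3 mm at world (0.614,0.343), which matches. The closed white cap at (437,134) is not the bezel. I pick up the bezel.

>>> {"method": "arm_command", "body": {
  "motion": [
    {"rx": 0,"ry": 0,"rz": 0,"x": 0.94,"y": -0.25,"z": 0,"grip": 0.9},
    {"rx": 0,"ry": 0,"rz": 0,"x": 0.94,"y": -0.25,"z": 0,"grip": 0.9},
    {"rx": 0,"ry": 0,"rz": 0,"x": 0.93,"y": -0.25,"z": 0.4,"grip": 0.9},
    {"rx": 0,"ry": 0,"rz": 0,"x": 0,"y": 0,"z": 1,"grip": 0.9},
    {"rx": 0,"ry": 0,"rz": 0,"x": 0,"y": 0,"z": 1,"grip": 0.9},
    {"rx": 0,"ry": 0,"rz": 0,"x": 0,"y": 0,"z": 1,"grip": 0.9},
    {"rx": 0,"ry": 0,"rz": 0,"x": 0,"y": 0,"z": 0.8,"grip": 0.9},
    {"rx": 0,"ry": 0,"rz": 0,"x": 0,"y": 0,"z": 0.23,"grip": 0.9},
    {"rx": 0,"ry": 0,"rz": 0,"x": 0,"y": 0,"z": 0,"grip": 0.4},
    {"rx": 0,"ry": 0,"rz": 0,"x": 0,"y": 0,"z": 0,"grip": 0.4},
    {"rx": 0,"ry": 0,"rz": 0,"x": 0,"y": 0,"z": 0,"grip": 0.4},
    {"rx": 0,"ry": 0,"rz": 0,"x": 0,"y": 0,"z": 0,"grip": 0.4}
  ]
}}

```text
clock: 13.32
ee_pos: [0.6133, 0.3457, 0.0211]
eef_rot: [0.99, 0.141, 0.002, -0.0]
ft_force: [0.0, 0.2, 5.5]
opening: 0.0596
gripper_force: 15.0
```

```bash
python3 - <<'E'
from h import *
go(.4645,.0075,.15)
E
```

```text
pos [0.6133 0.3457 0.0211] yaw 16.2 tilt [ 0.003  0.001 -1.   ] units x,y,z [-5.919  7.08  -3.246] t 13.32 open 0.0596 gf 15.0 F [0.  0.2 5.5]
```

>>> {"method": "arm_command", "body": {
  "motion": [
    {"rx": 0,"ry": 0,"rz": 0,"x": 0,"y": 0,"z": -0.5,"grip": 0.4},
    {"rx": 0,"ry": 0,"rz": 0,"x": 0,"y": 0,"z": -1,"grip": 0.4},
    {"rx": 0,"ry": 0,"rz": 0,"x": 0,"y": 0,"z": -1,"grip": 0.4},
    {"rx": 0,"ry": 0,"rz": 0,"x": -0.74,"y": 0.89,"z": -0.5,"grip": 0.4},
    {"rx": 0,"ry": 0,"rz": 0,"x": -0.74,"y": 0.89,"z": 0,"grip": 0.4},
    {"rx": 0,"ry": 0,"rz": 0,"x": -0.74,"y": 0.89,"z": 0,"grip": 0.4},
    {"rx": 0,"ry": 0,"rz": 0,"x": -0.74,"y": 0.89,"z": 0,"grip": 0.4},
    {"rx": 0,"ry": 0,"rz": 0,"x": -0.74,"y": 0.88,"z": 0,"grip": 0.4},
    {"rx": 0,"ry": 0,"rz": 0,"x": -0.74,"y": 0.88,"z": 0,"grip": 0.4},
    {"rx": 0,"ry": 0,"rz": 0,"x": -0.74,"y": 0.88,"z": 0,"grip": 0.4},
    {"rx": 0,"ry": 0,"rz": 0,"x": -0.74,"y": 0.88,"z": 0,"grip": 0.4},
    {"rx": 0,"ry": 0,"rz": 0,"x": 0,"y": 0,"z": 0,"grip": 0.4}
  ]
}}

```text
clock: 14.82
ee_pos: [0.463, 0.005, 0.1399]
eef_rot: [0.99, 0.139, 0.0, 0.0]
ft_force: [0.1, 0.1, -0.2]
opening: 0.0596
gripper_force: 15.0
```

```bash
python3 - <<'E'
from h import *
go(.4645,.0075,.0275)
E
```

```text
pos [0.463  0.005  0.1399] yaw 16.0 tilt [ 0.001 -0.001 -1.   ] units x,y,z [ 0.052 -0.052  2.809] t 14.82 open 0.0596 gf 15.0 F [ 0.1  0.1 -0.2]
```

>>> {"method": "arm_command", "body": {
  "motion": [
    {"rx": 0,"ry": 0,"rz": 0,"x": 0.05,"y": -0.05,"z": 0.8,"grip": 0.4},
    {"rx": 0,"ry": 0,"rz": 0,"x": 0,"y": 0,"z": 0.9,"grip": 0.4},
    {"rx": 0,"ry": 0,"rz": 0,"x": 0,"y": 0,"z": 0.6,"grip": 0.4},
    {"rx": 0,"ry": 0,"rz": 0,"x": 0,"y": 0,"z": 0.3,"grip": 0.4},
    {"rx": 0,"ry": 0,"rz": 0,"x": 0,"y": 0,"z": 0.2,"grip": 0.4},
    {"rx": 0,"ry": 0,"rz": 0,"x": 0,"y": 0,"z": 0,"grip": 0.4}
  ]
}}

```text
clock: 15.58
ee_pos: [0.4656, 0.0096, 0.0275]
eef_rot: [0.99, 0.141, 0.0, 0.0]
ft_force: [0.1, 0.2, -0.4]
opening: 0.0596
gripper_force: 15.0
```

>>> {"method": "arm_command", "body": {
  "motion": [
    {"rx": 0,"ry": 0,"rz": 0,"x": 0,"y": 0,"z": 0,"grip": 0.9},
    {"rx": 0,"ry": 0,"rz": 0,"x": 0,"y": 0,"z": 0,"grip": 0.9},
    {"rx": 0,"ry": 0,"rz": 0,"x": 0,"y": 0,"z": 0,"grip": 0.9},
    {"rx": 0,"ry": 0,"rz": 0,"x": 0,"y": 0,"z": -1,"grip": 0.9},
    {"rx": 0,"ry": 0,"rz": 0,"x": 0,"y": 0,"z": -1,"grip": 0.9},
    {"rx": 0,"ry": 0,"rz": 0,"x": 0,"y": 0,"z": -1,"grip": 0.9},
    {"rx": 0,"ry": 0,"rz": 0,"x": 0,"y": 0,"z": -1,"grip": 0.7},
    {"rx": 0,"ry": 0,"rz": 0,"x": -0.3,"y": -1,"z": 0,"grip": 0.7},
    {"rx": 0,"ry": 0,"rz": 0,"x": -0.3,"y": -1,"z": 0,"grip": 0.7},
    {"rx": 0,"ry": 0,"rz": 0,"x": -0.3,"y": -1,"z": 0,"grip": 0.7},
    {"rx": 0,"ry": 0,"rz": 0,"x": -0.3,"y": -1,"z": 0,"grip": 0.7},
    {"rx": 0,"ry": 0,"rz": 0,"x": 0,"y": 0,"z": 0,"grip": 0.7}
  ]
}}

```text
clock: 17.08
ee_pos: [0.373, 0.1513, 0.187]
eef_rot: [0.99, 0.143, 0.0, -0.0]
ft_force: [0.3, -0.1, -0.0]
opening: 0.0641
gripper_force: 0.0
```

```bash
python3 - <<'E'
from h import *
go(.43,.17,.1)
c=cal("wrist"); im=ctrl.read_camera("wrist"); cv2.imwrite("pics/w7.png",im[:,:,::-1])
u,v=proj(c,(.43,.17,.02)); print(u,v)
u,v=int(u),int(v); x0,y0=max(u-80,0),max(v-60,0); print("crop origin",x0,y0,"scale 5")
cv2.imwrite("pics/w7c.png",cv2.resize(im[y0:y0+120,x0:x0+160,::-1],None,fx=5,fy=5,interpolation=cv2.INTER_CUBIC))
for cnt,b in comps(masks(im)["white"],100,20000):
    print(b,np.round(plane_contour(c,cnt,.02).mean(0),3))
E
```

```text
pos [0.373  0.1513 0.187 ] yaw 16.4 tilt [-0.  0. -1.] units x,y,z [ 1.499 -0.045  2.174] t 17.07 open 0.0641 gf 0.0 F [ 0.3 -0.1 -0. ]
321.6563544625096 129.34088575524032
crop origin 241 69 scale 5
(297, 369, 108, 18) [0.116 0.036]
(471, 337, 47, 41) [ 0.207 -0.138]
(23, 323, 45, 26) [0.073 0.442]
(189, 322, 270, 70) [0.164 0.094]
(236, 290, 12, 26) [0.196 0.206]
(58, 283, 22, 33) [0.135 0.413]
(567, 282, 73, 113) [ 0.284 -0.261]
(0, 282, 64, 43) [0.125 0.465]
(384, 230, 61, 87) [0.289 0.011]
(204, 230, 61, 86) [0.232 0.226]
(271, 136, 15, 89) [0.363 0.201]
(531, 111, 63, 4) [ 0.517 -0.065]
(290, 107, 71, 34) [0.436 0.168]
(432, 100, 78, 78) [0.465 0.015]
(437, 0, 44, 33) [0.566 0.077]
(111, 0, 107, 115) [0.452 0.326]
(0, 0, 26, 14) [0.454 0.479]
```

View pics/w7c.png

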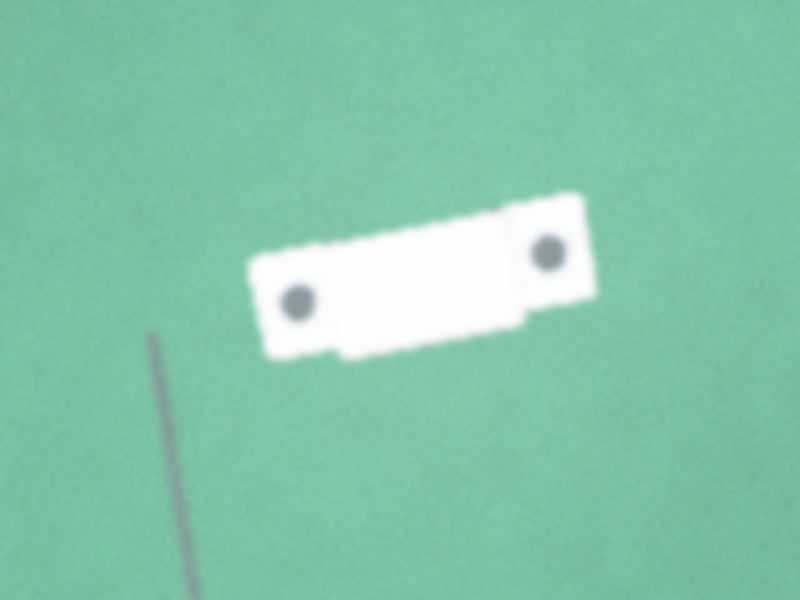

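The clamp holes are at crop (299,303) and (549,254), and its long axis is nearly along the closing line. Now I compute its pose.

```bash
python3 - <<'E'
from h import *
c=cal("wrist")
a=ray(c,241+299/5,69+303/5,.005);b=ray(c,241+549/5,69+254/5,.005)
m=(a+b)/2; th=np.arctan2(*(b-a)[::-1]); print(a,b,np.linalg.norm(a-b),m,np.degrees(th))
go(m[0],m[1],.026,th+np.pi/2)
im=ctrl.read_camera("wrist")
for cnt,b in comps(masks(im)["white"],100,20000):
    if b[0]==290: print(cv2.minAreaRect(plane_contour(c,cnt,.005)*1000),)
# clamp pad rectangle from side
c=cal("side");im=cv2.imread("pics/side0.png")[:,:,::-1].copy()
for cnt,b in comps(masks(im)["white"],500,3000):
    if 270<b[0]<290 and b[1]>260: print("pad",cv2.minAreaRect(plane_contour(c,cnt,.006)*1000))
E
```

```text
[0.42323184 0.19067249] [0.44883128 0.14083252] 0.056029931071538905 [0.43603156 0.16575251] -62.81347945804576
pos [0.3739 0.1503 0.1871] yaw 16.3 tilt [ 0.001 -0.    -1.   ] units x,y,z [1.597 0.064 4.029] rz units -1.09 t 17.12 open 0.0642 gf 0.0 F [ 0.  -0.   0.8]
pad ((431.86474609375, -349.6317443847656), (99.33433532714844, 48.28427505493164), 0.9474854469299316)
```

>>> {"method": "arm_command", "body": {
  "motion": [
    {"rx": 0,"ry": 0,"rz": 0,"x": 0.8,"y": 0.03,"z": 0,"grip": 0.7},
    {"rx": 0,"ry": 0,"rz": 0,"x": 0.8,"y": 0.03,"z": 0.5,"grip": 0.7},
    {"rx": 0,"ry": 0,"rz": -0.55,"x": 0,"y": 0,"z": 0.6,"grip": 0.7},
    {"rx": 0,"ry": 0,"rz": -0.54,"x": 0,"y": 0,"z": 0.8,"grip": 0.7},
    {"rx": 0,"ry": 0,"rz": 0,"x": 0,"y": 0,"z": 0.8,"grip": 0.7},
    {"rx": 0,"ry": 0,"rz": 0,"x": 0,"y": 0,"z": 0.8,"grip": 0.7},
    {"rx": 0,"ry": 0,"rz": 0,"x": 0,"y": 0,"z": 0.4,"grip": 0.7},
    {"rx": 0,"ry": 0,"rz": 0,"x": 0,"y": 0,"z": 0.17,"grip": 0.7},
    {"rx": 0,"ry": 0,"rz": 0,"x": 0,"y": 0,"z": 0,"grip": 0.25},
    {"rx": 0,"ry": 0,"rz": 0,"x": 0,"y": 0,"z": 0,"grip": 0.25},
    {"rx": 0,"ry": 0,"rz": 0,"x": 0,"y": 0,"z": 0,"grip": 0.25},
    {"rx": 0,"ry": 0,"rz": 0,"x": 0,"y": 0,"z": 0,"grip": 0.25}
  ]
}}

```text
clock: 18.68
ee_pos: [0.4372, 0.1656, 0.0252]
eef_rot: [0.972, 0.234, 0.001, -0.0]
ft_force: [-0.9, 1.0, 5.7]
opening: 0.0377
gripper_force: 15.0
```

```bash
python3 - <<'E'
from h import *
go(.4315,-.3515,.15,np.radians(91))
E
```

```text
pos [0.4372 0.1656 0.0252] yaw 27.1 tilt [ 0.002  0.001 -1.   ] units x,y,z [-6.011 11.445 -3.127] rz units -6.39 t 18.68 open 0.0377 gf 15.0 F [-0.9  1.   5.7]
```

>>> {"method": "arm_command", "body": {
  "motion": [
    {"rx": 0,"ry": 0,"rz": 0,"x": 0,"y": 0,"z": -0.5,"grip": 0.25},
    {"rx": 0,"ry": 0,"rz": 0,"x": 0,"y": 0,"z": -1,"grip": 0.25},
    {"rx": 0,"ry": 0,"rz": 0,"x": 0,"y": 0,"z": -1,"grip": 0.25},
    {"rx": 0,"ry": 0,"rz": 0,"x": 0,"y": 0,"z": -1,"grip": 0.25},
    {"rx": 0,"ry": 0,"rz": 0,"x": -0.5,"y": 0.95,"z": 0,"grip": 0.25},
    {"rx": 0,"ry": 0,"rz": 0,"x": -0.5,"y": 0.95,"z": 0,"grip": 0.25},
    {"rx": 0,"ry": 0,"rz": 0,"x": -0.5,"y": 0.95,"z": 0,"grip": 0.25},
    {"rx": 0,"ry": 0,"rz": 0,"x": -0.5,"y": 0.95,"z": 0,"grip": 0.25},
    {"rx": 0,"ry": 0,"rz": 0,"x": -0.5,"y": 0.95,"z": 0,"grip": 0.25},
    {"rx": 0,"ry": 0,"rz": 0,"x": -0.5,"y": 0.95,"z": 0,"grip": 0.25},
    {"rx": 0,"ry": 0,"rz": 0,"x": -0.5,"y": 0.95,"z": 0,"grip": 0.25},
    {"rx": 0,"ry": 0,"rz": 0,"x": -0.5,"y": 0.95,"z": 0,"grip": 0.25}
  ]
}}

```text
clock: 20.18
ee_pos: [0.432, -0.1795, 0.1641]
eef_rot: [0.972, 0.234, -0.0, 0.0]
ft_force: [0.6, 0.8, -0.8]
opening: 0.0382
gripper_force: 15.0
```

>>> {"method": "arm_command", "body": {
  "motion": [
    {"rx": 0,"ry": 0,"rz": 0,"x": -0.5,"y": 0.95,"z": 0,"grip": 0.25},
    {"rx": 0,"ry": 0,"rz": 0,"x": -0.5,"y": 0.95,"z": 0,"grip": 0.25},
    {"rx": 0,"ry": 0,"rz": 0,"x": -0.5,"y": 0.95,"z": 0,"grip": 0.25},
    {"rx": 0,"ry": 0,"rz": -0.8,"x": 0,"y": 0,"z": 0,"grip": 0.25},
    {"rx": 0,"ry": 0,"rz": -0.8,"x": 0,"y": 0,"z": 0,"grip": 0.25},
    {"rx": 0,"ry": 0,"rz": -0.8,"x": 0,"y": 0,"z": 0,"grip": 0.25},
    {"rx": 0,"ry": 0,"rz": -0.8,"x": 0,"y": 0,"z": 0,"grip": 0.25},
    {"rx": 0,"ry": 0,"rz": -0.8,"x": 0,"y": 0,"z": 0,"grip": 0.25},
    {"rx": 0,"ry": 0,"rz": -0.8,"x": 0,"y": 0,"z": 0,"grip": 0.25},
    {"rx": 0,"ry": 0,"rz": -0.8,"x": 0,"y": 0,"z": 0,"grip": 0.25},
    {"rx": 0,"ry": 0,"rz": -0.8,"x": 0,"y": 0,"z": 0,"grip": 0.25},
    {"rx": 0,"ry": 0,"rz": 0,"x": 0,"y": 0,"z": 0,"grip": 0.25}
  ]
}}

```text
clock: 21.68
ee_pos: [0.4307, -0.3068, 0.1639]
eef_rot: [0.701, 0.713, -0.0, -0.0]
ft_force: [-0.4, 0.1, -0.5]
opening: 0.0379
gripper_force: 15.0
```

```bash
python3 - <<'E'
from h import *
go(.4315,-.3515,.032,np.radians(91))
E
```

```text
pos [ 0.4307 -0.3068  0.1639] yaw 91.0 tilt [-0.001  0.    -1.   ] units x,y,z [-1.119e+00  1.000e-03  3.297e+00] rz units 0.00 t 21.68 open 0.0379 gf 15.0 F [-0.4  0.1 -0.5]
```

>>> {"method": "arm_command", "body": {
  "motion": [
    {"rx": 0,"ry": 0,"rz": 0,"x": -0.56,"y": 0,"z": 0,"grip": 0.25},
    {"rx": 0,"ry": 0,"rz": 0,"x": -0.56,"y": 0,"z": 0,"grip": 0.25},
    {"rx": 0,"ry": 0,"rz": 0,"x": 0,"y": 0,"z": 0.8,"grip": 0.25},
    {"rx": 0,"ry": 0,"rz": 0,"x": 0,"y": 0,"z": 0.9,"grip": 0.25},
    {"rx": 0,"ry": 0,"rz": 0,"x": 0,"y": 0,"z": 0.8,"grip": 0.25},
    {"rx": 0,"ry": 0,"rz": 0,"x": 0,"y": 0,"z": 0.4,"grip": 0.25},
    {"rx": 0,"ry": 0,"rz": 0,"x": 0,"y": 0,"z": 0.25,"grip": 0.25},
    {"rx": 0,"ry": 0,"rz": 0,"x": 0,"y": 0,"z": 0.13,"grip": 0.25},
    {"rx": 0,"ry": 0,"rz": 0,"x": 0,"y": 0,"z": 0,"grip": 0.25}
  ]
}}

```text
clock: 22.8
ee_pos: [0.4322, -0.3521, 0.0335]
eef_rot: [0.7, 0.714, -0.0, 0.0]
ft_force: [-0.0, -0.3, -1.9]
opening: 0.0378
gripper_force: 15.0
```

>>> {"method": "arm_command", "body": {
  "motion": [
    {"rx": 0,"ry": 0,"rz": 0,"x": 0,"y": 0,"z": 0.04,"grip": 0.25},
    {"rx": 0,"ry": 0,"rz": 0,"x": 0,"y": 0,"z": 0,"grip": 0.25},
    {"rx": 0,"ry": 0,"rz": 0,"x": 0,"y": 0,"z": 0,"grip": 0.7},
    {"rx": 0,"ry": 0,"rz": 0,"x": 0,"y": 0,"z": 0,"grip": 0.7},
    {"rx": 0,"ry": 0,"rz": 0,"x": 0,"y": 0,"z": 0,"grip": 0.7},
    {"rx": 0,"ry": 0,"rz": 0,"x": 0,"y": 0,"z": -1,"grip": 0.7},
    {"rx": 0,"ry": 0,"rz": 0,"x": 0,"y": 0,"z": -1,"grip": 0.7},
    {"rx": 0,"ry": 0,"rz": 0,"x": 0,"y": 0,"z": -1,"grip": 0.7},
    {"rx": 0,"ry": 0,"rz": 0,"x": -1,"y": 0,"z": -1,"grip": 0.7},
    {"rx": 0,"ry": 0,"rz": 0,"x": -1,"y": 0,"z": -0.5,"grip": 0.7},
    {"rx": 0,"ry": 0,"rz": 0,"x": -0.5,"y": 0,"z": 0,"grip": 0.7},
    {"rx": 0,"ry": 0,"rz": 0,"x": 0,"y": 0,"z": 0,"grip": 0.7}
  ]
}}

```text
clock: 24.3
ee_pos: [0.4334, -0.4527, 0.2113]
eef_rot: [0.701, 0.713, 0.0, -0.0]
ft_force: [0.2, -0.0, -0.2]
opening: 0.0644
gripper_force: 0.0
```

```bash
python3 - <<'E'
from h import *
go(.4315,-.3515,.032)
w=ctrl.read_camera("wrist"); s=ctrl.read_camera("side"); e=ctrl.read_camera("scene")
for n,i in zip(("w8","side8","scene8"),(w,s,e)): cv2.imwrite(f"pics/{n}.png",i[:,:,::-1])
g=lambda i,c,p:cv2.resize(i[(v:=int(proj(c,(*p,.02))[1]))-30 if v>30 else 0:v+30,(u:=int(proj(c,(*p,.02))[0]))-40:u+40],(400,300),interpolation=cv2.INTER_CUBIC)[:,:,::-1] if True else 0
cs,ce=cal("side"),cal("scene")
def g(i,c,p):
    u,v=proj(c,(*p,.02)).astype(int); return cv2.resize(i[v-24:v+24,u-32:u+32,::-1],(400,300),interpolation=cv2.INTER_CUBIC)
P=PADS
cv2.imwrite("pics/m8.png",np.vstack([np.hstack([g(s,cs,P["st"]),g(s,cs,P["bz"])]),np.hstack([g(s,cs,P["pl"]),cv2.resize(w[:,:,::-1],(400,300))])]))
c=cal("wrist")
for cnt,b in comps(masks(w)["white"],300,20000):
    Q=plane_contour(c,cnt,.011)*1000; 
    if abs(Q.mean(0)[0]-431)<30 and abs(Q.mean(0)[1]+351)<40: print("clampish",b,cv2.minAreaRect(Q))
# bowl displacement
for n,i0,i1,cc in(("side",cv2.imread("pics/side0.png")[:,:,::-1].copy(),s,cs),("scene",cv2.imread("pics/scene0.png")[:,:,::-1].copy(),e,ce)):
    for i in(i0,i1):
        for cnt,b in comps(masks(i)["brown"],150,3000):
            Q=plane_contour(cc,cnt,.03).mean(0)
            if np.hypot(*(Q-(.455,-.145)))<.05: print(n,"bowl",b,np.round(Q,3))
E
```

```text
pos [ 0.4334 -0.4527  0.2113] yaw 91.0 tilt [-0.  0. -1.] units x,y,z [ 2.529e+00 -3.000e-03  4.482e+00] t 24.3 open 0.0644 gf 0.0 F [ 0.2 -0.  -0.2]
clampish (279, 67, 90, 45) ((432.3438720703125, -350.23199462890625), (99.38967895507812, 46.488773345947266), 1.1772181987762451)
side bowl (287, 205, 36, 32) [ 0.457 -0.155]
scene bowl (287, 176, 22, 16) [ 0.462 -0.16 ]
scene bowl (287, 176, 22, 16) [ 0.463 -0.159]
```

View pics/m8.png

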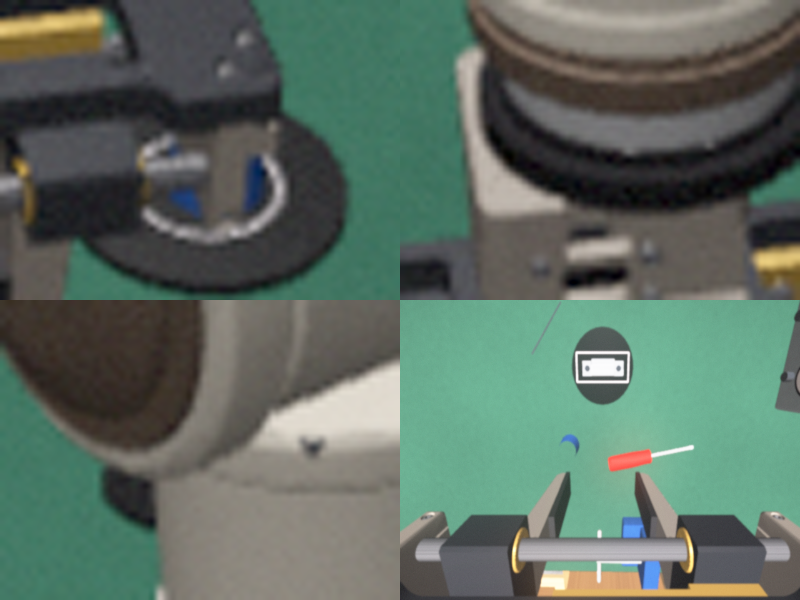

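View pics/w8.png

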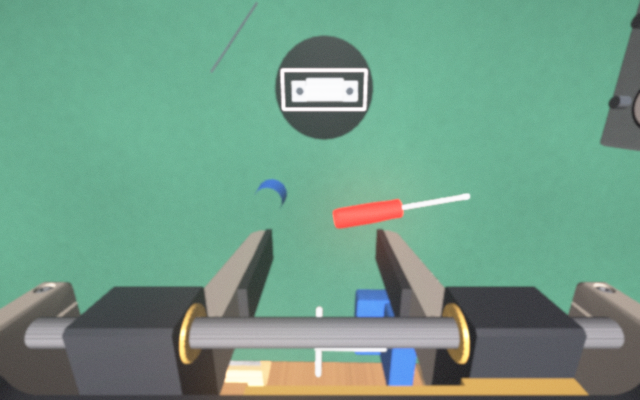

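The clamp is centred in its rectangle at (324,90) and the bowl has not moved. The arm blocks the side view, so I check the other pads from the scene camera.

```bash
python3 - <<'E'
from h import *
e=cv2.imread("pics/scene8.png")
cv2.imwrite("pics/c8.png",cv2.resize(e[140:290,240:460],(792,540),interpolation=cv2.INTER_CUBIC))
im=e[:,:,::-1].copy();c=cal("scene")
for cnt,b in comps(masks(im)["white"],100,3000):
    P=plane_contour(c,cnt,.022)
    if np.hypot(*(P.mean(0)-(.464,.008)))<.04: print("bezel",b,fitcirc(P))
for cnt,b in comps(masks(im)["brass"],30,3000):
    P=plane_contour(c,cnt,.02); 
    if np.hypot(*(P.mean(0)-(.452,.344)))<.04: print("plug",b,P.mean(0))
E
```

```text
bezel (326, 201, 27, 22) (array([0.4714, 0.0112, 0.0394]), np.float64(5.21))
plug (432, 254, 11, 13) [0.4536686  0.34110987]
```

View pics/c8.png

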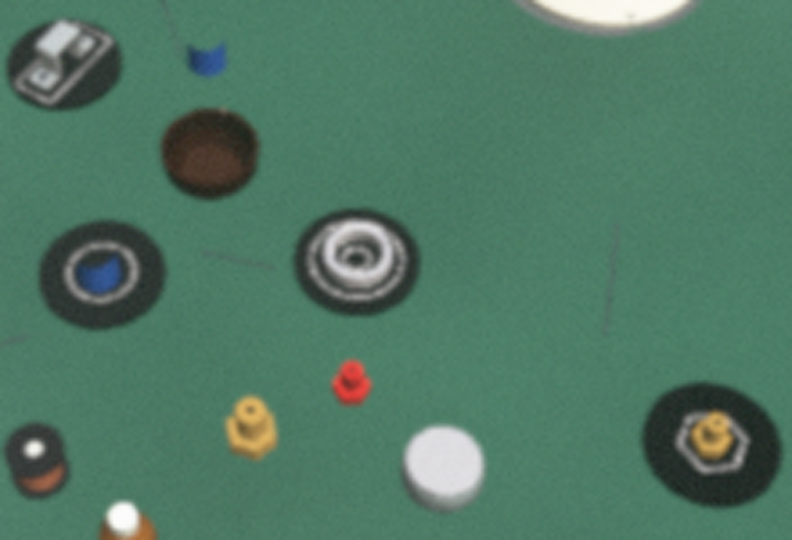

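All four fittings lie inside their outlines: stopper (101,272), bezel (359,255), plug (712,436), clamp (62,62) in the crop. The bowl is where it stood. I hand the job in.

```bash
python3 -c "
from plant import ctrl
print(ctrl.sign_off())"
```

```text
the job is handed in; nothing more can be done
None
```

I set the vent plug, stopper, clamp and bezel on their own pads and let go of them, left the bowl where it stood, and handed the job in at about 24 s; the pictures showed each fitting inside its outline, but the sign-off gave no verdict.

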